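Dispense a tin of spring bars at the watch fair table

ROBOT

A 7-joint arm with a two-finger parallel gripper is mounted at the origin on the work surface. World frame = base frame: x ahead of the robot, y to its left, z up, the work surface at z = 0. Lengths are in m, angles in rad, forces in N, time in s.
With the tool pointing down it reaches from about 0.425 to 0.875 m from the base axis. Payload 4.7 kg.
Tool frame: the origin (TCP) lies on the centre line of the jaws, within the pads' length; the fingertips stand 14 mm ahead of it and the grasp point (between the pads) lies 5 mm behind it; z points along the fingers, y is the direction in which the jaws open and shut (so a half turn about z gives the same grasp; the last joint's range is limited). The gripper opens to 87 mm and grips with 3 to 60 N. Pads are 19 mm wide; open, the fingers measure 117 mm over their backs; the gripper's body (75 mm by 190 mm) begins 51 mm behind the grasp point.
Start: joints at [1.199, 0.321, -0.07, 1.45, 0.023, 1.371, -0.057], TCP at [0.245, -0.602, 0.237] pointing down, gripper open.
Joint ranges: [-2.86, 2.86], [-0.3, 2.09], [-1.38, 1.24], [0.06, 2.45], [-1.56, 4.7], [0.09, 2.05], [-2.69, 2.69]. Speed limits (rad/s): [2.57, 2.57, 3.14, 3.14, 3.14, 3.14, 3.14].

INTERFACE

Orientations are given as a rotation vector (axis times angle).
In Python, from bench import ctrl, optics, models gives the robot as it stands. The module is installed in compiled form; this text tells all that it offers.
- The arm moves only by the tool arm_command, never from a script. Its argument "motion" is a list of rows, each a list of 3 entries, a list of its own where there are three numbers: the shift along the tool's x, y, z in mm, then the turn, a rotation vector about the tool's x, y, z in degrees, then the closure, from 0 (fully open) to 1 (shut). In form: [[[x, y, z], [ax, ay, az], claw], ...]. A call has 1 to 8 rows; each row shifts and turns the commanded pose from where the row before left it, along the tool's axes as they then stand; what a row does not reach is not made up. A row lasts 1/12 s, in which the tool goes at most 41.7 mm and 7.16 degrees, less where a joint would pass 70% of its speed; a pose out of reach is approached as far as the arm can. A call with a gripper value outside its range is refused whole. The fingers move at their own pace and stop on an object; "force" is the grip in N (left out, the last holds). Time passes only in rows, so rows that do not move let the fingers close. It gives the time, the measured TCP pose, the force and the opening at its end, in the units of the state.
- ctrl.get_state(): the state, without advancing time (a new reading comes with each control period).
- optics.get_image(name): name is "scene" or "top"; returns (picture, depth): 420x560x3 uint8, blue, green, red; 420x560 float32, m along the optical axis (not along the pixel's ray), 0 where there is no reading.
- optics.camera_model(name): a dict with "fovy" (degrees; the focal length in pixels is half the picture's height over the tangent of half this angle, whatever the lens; pixels are square), "cx", "cy" (the principal point, pixels), "rvec" (rotation vector, rad) and "tvec" (3), from world to camera coordinates, as OpenCV has them. Camera axes: x right, y down, z forward; pixel columns grow to the right and rows downward; lengths in m; the calibration is good to about 2 mm. A picture is of the moment at which its call begins. camera_model takes no time and is no camera call.
- ctrl.close_job(): hands the job in, once; it reports no verdict.
Trained networks look in the newest picture that a camera, given by its name, has taken for a name from the list of things; names that differ only in an ending like _2 or _b are one class to them, and where a whole thing is asked for, a point or a joint stands for the part that bears it (a point fixed in the world has none). Each returns a list of dicts, best first, with "conf" (0 to 1); they miss things now and then, are a little off and sometimes report something else, mostly with a low value. They report only what shows in the picture. A call takes as long as a camera call. They do not tell look-alikes from the thing itself.
- models.search_frame(camera, target): "location" ([x, y, z] in m, in the coordinates of the camera as it stood for that picture, good to about 4 mm: the middle of the surface that is visible of it).
- models.silhouettes(camera, target): "pixels" (420x560 bool, what is visible of it).
The state is a dict: "time": time; "joint_positions": joint angles; "qd": joint speeds; "joint_torque": joint torques, N m; "position": TCP position; "tool_rot": TCP orientation; "ft_force": force on the tool from outside, world axes, zero at the start; "torque": the same for the moment, N m; "grip_width": opening from 0.0 (shut) to 1.0 (fully open).
Only numpy, scipy, OpenCV 4.12 (cv2) and the standard library are available. Lean on these libraries where they do the work, as an engineer would, in place of code of your own. Each camera call takes 0.05 s, during which the arm holds its last target.

TASK

A visitor needs a round tin of spring bars: at the dispenser that holds the round tin, push the upright slide grip all the way to its end so that the tin comes out onto the open landing, then let go of the grip there so that the slide snaps back home by itself. Leave the tin lying flat on the landing, and do not dispense the square box in the other dispenser.

Things in the scene. Friction and masses are not known exactly. Their poses are not given: they have to be found in the camera images.
- a_grip (a point): Centre of the top, 91 mm above the table, of the black grip post of the dispenser with the round tin; moves with its slide. Post 16 mm along x, 22 mm along y, free for 57 mm down, on a 48 mm pusher. +x is level: push this way, to the landing. z up. Fixed wooden base, 240 x 90 mm; rear block 42 mm behind the post, 35 mm high; side walls 29 mm high. A same dispenser beside it holds the square box.
- a_slide (a joint): Travel of that slide in m: 0 is home, 0.060 the end stop, growing along +x of a_grip. A spring always pulls it home: about 1.2 N at home, 4.8 N at the end, plus damping (12 N s/m) and 0.2 N friction. Let go at the end, it is back home in about half a second.
- tin: Closed round metal tin, 48 mm across, 18 mm high, 40 to 85 g, flat on the dispenser's base (15 mm above the table), 38 to 42 mm ahead (+x) of a_grip and 2 to 6 mm ahead of the pusher. Origin at the centre of its underside, z up. A full stroke carries it out between the walls to the open landing, about 96 mm ahead of the home grip, or up to 47 mm more if it coasts to the end lip.
- square_box: Closed square metal box, 46 x 46 x 18 mm, about 60 g, lying in the other, identical dispenser in the same way as the tin. Origin at the centre of its underside, z up. It is to stay where it is.
Not all that is in view belongs to the job. Leave any blue or orange look-alike of the tin alone.

How it is judged:
By the outcome, as a careful person would: the job done as asked, in the order asked, and still so for the second after the job is handed in, with the robot touching nothing.
It also fails if it takes over 32 s, if anything falls off the work surface, if the arm or the gripper's body presses on something with over 40 N, if the wrist force passes 120 N, or if a joint passes its speed limit or range.

## Working session

There is one attempt and no reset: what is moved stays moved. The work goes in short steps, Python scripts to look and compute and a tool call to move; the robot and the scene stay as the last step left them, time stands still between calls to the robot, and variables do not carry over. Pictures are saved under pics/ and viewed, and the job is handed in when it is done.

Besides the shell and the picture viewer there is one more tool, called after ">>>" by a JSON object that holds its "api" and its "payload", one argument or row to a line. arm_command: Moves the arm, as the interface text tells. Its arguments: {"type":"object","properties":{"motion":{"type":"array","items":{"type":"array"}},"force":{"type":"number"}},"required":["motion"]}

```bash
mkdir -p pics; cat > h.py <<'E'
import numpy as np,cv2
from bench import ctrl,optics,models
def cam(n):
    m=optics.camera_model(n);R=cv2.Rodrigues(np.array(m["rvec"],float))[0];f=210/np.tan(np.radians(m["fovy"])/2)
    return R,np.array(m["tvec"],float).ravel(),f,m["cx"],m["cy"]
def toworld(n,p):
    R,t,*_=cam(n);return (np.asarray(p)-t)@R
def cloud(n,d):
    R,t,f,cx,cy=cam(n);v,u=np.mgrid[:420,:560]
    P=np.stack([(u-cx)/f*d,(v-cy)/f*d,d],-1);return (P-t)@R
def proj(n,X):
    R,t,f,cx,cy=cam(n);p=R@np.asarray(X)+t;return p[0]/p[2]*f+cx,p[1]/p[2]*f+cy
E
python3 - <<'E'
from h import *
for n in("scene","top"):
    im,d=optics.get_image(n);cv2.imwrite(f"pics/{n}0.png",im);np.save(f"{n}0.npy",d)
    print(n,optics.camera_model(n))
    for t in("a_grip","tin","square_box"):
        for r in models.search_frame(n,t)[:5]:
            w=toworld(n,r["location"]);print(n,t,round(r["conf"],2),w.round(3),np.round(proj(n,w)))
s=ctrl.get_state();print(s)
E
```

```text
scene {'fovy': 54.01400821418504, 'cx': 283.78568409198135, 'cy': 204.53315478893097, 'rvec': array([ 1.55753397,  1.7713532 , -0.89446019]), 'tvec': array([ 0.09763173, -0.22055578,  1.25886968])}
scene a_grip 0.81 [ 0.474 -0.132  0.039] [240. 210.]
scene tin 0.74 [ 0.573 -0.244  0.018] [175. 244.]
scene tin 0.72 [ 0.52  -0.134  0.03 ] [235. 227.]
scene tin 0.65 [ 0.484 -0.02   0.018] [292. 226.]
scene tin 0.62 [ 0.467 -0.275  0.018] [177. 211.]
scene square_box 0.94 [0.527 0.116 0.033] [360. 239.]
top {'fovy': 44.34884109160214, 'cx': 275.23137203223513, 'cy': 208.0121404146884, 'rvec': array([ 2.21626296, -2.16259335,  0.08795652]), 'tvec': array([-0.05867385,  0.52017884,  1.02253617])}
top a_grip 0.96 [ 0.464 -0.135  0.036] [319. 237.]
top tin 0.91 [ 0.51  -0.138  0.037] [322. 214.]
top tin 0.85 [ 0.474 -0.02   0.017] [262. 231.]
top tin 0.69 [ 0.56  -0.243  0.017] [373. 192.]
top tin 0.62 [ 0.449 -0.275  0.016] [388. 247.]
top square_box 0.58 [0.51  0.117 0.033] [193. 211.]
{'time': 0.4, 'joint_positions': array([ 1.19911869,  0.32113182, -0.0701021 ,  1.45066838,  0.0225929 ,
        1.37078676, -0.05688168]), 'qd': array([ 6.93521267e-04, -1.53706459e-03, -2.56896749e-04, -2.17184967e-03,
       -1.35337956e-04,  9.48063272e-04,  3.13572100e-05]), 'joint_torque': array([ 3.20271647e-04, -4.90454042e+01, -4.01992332e-01, -3.12290382e+01,
       -6.33829180e-02,  3.63488181e-02,  4.93318657e-05]), 'position': array([ 0.2445401 , -0.60218607,  0.23641622]), 'tool_rot': array([-3.08312670e+00, -6.02254250e-01,  1.27877463e-04]), 'ft_force': array([-0.50411691,  0.4012592 ,  0.28725681]), 'torque': array([-0.0092786 , -0.03126152, -0.02681946]), 'grip_width': 1.0009725825057587}
```

View pics/scene0.png

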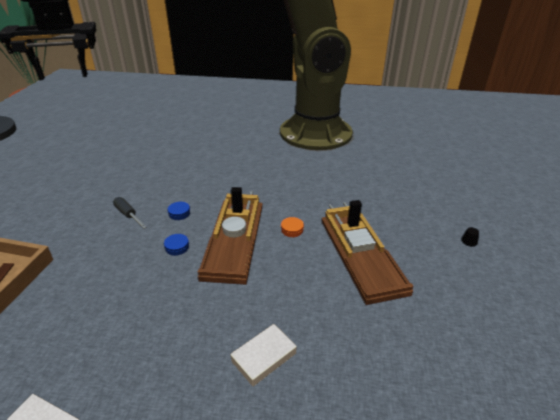

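View pics/top0.png

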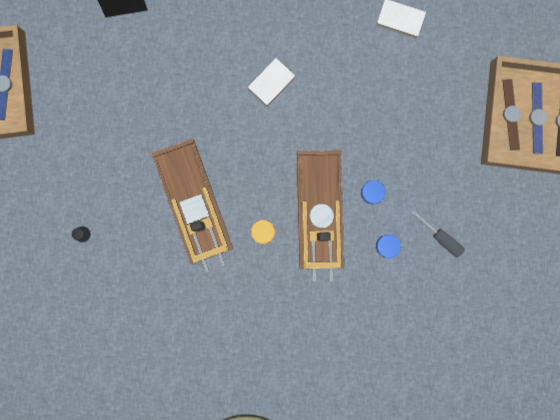

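```bash
python3 - <<'E'
from h import *
a=cv2.imread("pics/scene0.png");b=cv2.imread("pics/top0.png")
c=np.hstack([cv2.resize(a[175:290,190:280],None,fx=5,fy=5,interpolation=2)[:575],cv2.resize(b[145:260,285:355],None,fx=5,fy=5,interpolation=2)])
cv2.imwrite("pics/crop0.png",c[:, :800]);print(c.shape)
for n in("scene","top"):
    d=np.load(n+"0.npy");W=cloud(n,d);ok=(d>0)&(abs(W[...,2])<.012)&(abs(W[...,0]-.5)<.35)&(abs(W[...,1])<.5)
    A=np.c_[W[ok][:,:2],np.ones(ok.sum())];print(n,np.linalg.lstsq(A,W[ok][:,2],rcond=None)[0])
    im=a if n=="scene" else b
    g=cv2.cvtColor(im,cv2.COLOR_BGR2HSV)
    # grip: points 0.05<z<0.1 near
    q=(d>0)&(W[...,2]>.055)&(W[...,2]<.11)&(abs(W[...,0]-.47)<.08)
    nl,L,st,ce=cv2.connectedComponentsWithStats(q.astype(np.uint8))
    for i in range(1,nl):
        if st[i,4]>8:
            P=W[L==i];print(n,st[i],P.min(0).round(3),P.max(0).round(3))
            T=P[P[:,2]>.087];print('  top',len(T),T.mean(0).round(4) if len(T) else 0)
    # base height
    # robot tcp proj
    print(proj(n,ctrl.get_state()["position"]),proj(n,[0,0,0]))
E
```

```text
(575, 800, 3)
scene [-0.00079314 -0.00114181  0.00034346]
scene [230 187  13  18 199] [ 0.462 -0.151  0.056] [ 0.48  -0.129  0.093]
  top 59 [ 0.471  -0.1397  0.09  ]
scene [348 200  14  20 224] [0.472 0.09  0.055] [0.495 0.114 0.093]
  top 63 [0.4851 0.1015 0.0898]
(np.float64(61.927833256384275), np.float64(70.69754605169732)) (np.float64(315.74021125974224), np.float64(132.3460142197123))
top [-1.15395190e-03  3.96565453e-05  6.30644893e-04]
top [190 221  15  11 123] [0.469 0.091 0.055] [0.489 0.114 0.095]
  top 91 [0.479  0.1026 0.0909]
top [318 233  13   8 103] [ 0.458 -0.15   0.062] [ 0.472 -0.128  0.096]
  top 93 [ 0.4651 -0.1393  0.091 ]
(np.float64(626.4763553593166), np.float64(382.80759542920396)) (np.float64(245.66615165317566), np.float64(470.125544589278))
```

View pics/crop0.png

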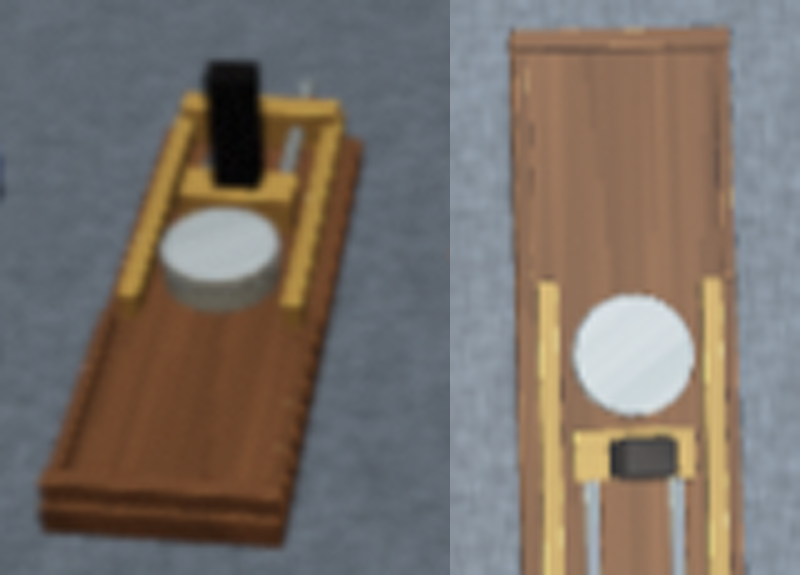

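```bash
python3 - <<'E'
from h import *
for n in("scene","top"):
    d=np.load(n+"0.npy");W=cloud(n,d)
    q=((d>0)&(W[...,2]>.009)&(W[...,2]<.11)&(abs(W[...,0]-.53)<.16)&(abs(W[...,1]+.137)<.07)).astype(np.uint8)
    nl,L,st,ce=cv2.connectedComponentsWithStats(q);i=1+np.argmax(st[1:,4]);P=W[L==i]
    low=P[P[:,2]<.06]
    r=cv2.minAreaRect((low[:,:2]*1000).astype(np.float32));print(n,st[i],r)
    for t in("a_grip","tin"):
        for s in models.silhouettes(n,t)[:4]:
            m=s["pixels"]&(d>0);Q=W[m];
            if t=="tin" and abs(np.median(Q[:,1])+.137)>.03: continue
            if t=="tin": Q=Q[(Q[:,2]>.027)&(Q[:,2]<.04)]
            else: Q=Q[Q[:,2]>.08]
            print(n,t,round(s["conf"],2),len(Q),Q.mean(0).round(4) if len(Q) else 0,np.ptp(Q,0) if len(Q) else 0)
E
```

```text
scene [ 197  187   65   95 3894] ((512.9083251953125, -138.87249755859375), (269.707275390625, 90.77100372314453), 2.758876085281372)
scene a_grip 0.57 80 [ 0.4729 -0.139   0.0878] [0.01609635 0.01982799 0.01293797]
scene tin 0.8 302 [ 0.5145 -0.1381  0.0324] [0.04716167 0.04425154 0.00795533]
top [ 297  151   47  131 5280] ((508.70062255859375, -137.91574096679688), (263.09991455078125, 90.6518325805664), 2.5608022212982178)
top a_grip 0.67 95 [ 0.4651 -0.1391  0.0908] [0.01353505 0.02099475 0.01283638]
top tin 0.9 442 [ 0.5064 -0.1382  0.033 ] [0.04638519 0.04641743 0.01087398]
```

>>> {"api": "arm_command", "payload": {
  "motion": [
    [[0,0,0],[0,0,6.5],0],
    [[0,0,0],[0,0,6.5],0],
    [[0,0,0],[0,0,6.6],0],
    [[14,-26,0],[0,0,0],0],
    [[14,-26,0],[0,0,0],0],
    [[14,-26,0],[0,0,0],0],
    [[14,-26,0],[0,0,0],0],
    [[14,-26,0],[0,0,0],0]
  ],
  "force": 15
}}

```text
time: 1.27
position: [0.3093, -0.468, 0.2367]
tool_rot: [3.14, 0.069, 0.0]
ft_force: [0.3, 0.2, -0.2]
grip_width: 1.002
```

>>> {"api": "arm_command", "payload": {
  "motion": [
    [[14,-26,0],[0,0,0],0],
    [[14,-26,0],[0,0,0],0],
    [[14,-26,0],[0,0,0],0],
    [[14,-26,0],[0,0,0],0],
    [[14,-26,0],[0,0,0],0],
    [[14,-26,0],[0,0,0],0],
    [[14,-26,0],[0,0,0],0],
    [[14,-26,0],[0,0,0],0]
  ]
}}

```text
time: 1.93
position: [0.4121, -0.2553, 0.2369]
tool_rot: [3.14, 0.069, 0.001]
ft_force: [0.6, -0.0, -1.2]
grip_width: 0.997
```

```bash
cat > g.py <<'E'
from h import *
from scipy.spatial.transform import Rotation as Ro
import sys
s=ctrl.get_state();R=Ro.from_rotvec(s["tool_rot"]).as_matrix()
print(s["time"],s["position"].round(4),R.round(4).tolist(),s["ft_force"].round(2),s["grip_width"])
T=np.array([float(v) for v in sys.argv[1:4]]);print("tool mm",((T-s["position"])@R*1000).round(1))
E
python3 g.py .468 -.139 .064
```

```text
1.9333 [ 0.4121 -0.2553  0.2369] [[0.999, 0.0436, 0.0005], [0.0436, -0.999, -0.0007], [0.0005, 0.0007, -1.0]] [ 0.56 -0.05 -1.2 ] 0.9971855953463464
tool mm [  60.9 -113.8  172.8]
```

>>> {"api": "arm_command", "payload": {
  "motion": [
    [[15,-28,0],[0,0,0],0],
    [[15,-28,0],[0,0,0],0],
    [[15,-28,0],[0,0,0],0],
    [[16,-30,0],[0,0,0],0],
    [[0,0,30],[0,0,0],0],
    [[0,0,30],[0,0,0],0],
    [[0,0,20],[0,0,0],0],
    [[0,0,0],[0,0,0],0]
  ]
}}

```text
time: 2.6
position: [0.4646, -0.139, 0.1525]
tool_rot: [-3.138, -0.07, 0.011]
ft_force: [-0.9, 0.7, 0.2]
grip_width: 0.998
```

```bash
python3 g.py .468 -.139 .064; python3 - <<'E'
from h import *
s=ctrl.get_state()
for n in("scene","top"):
    im,d=optics.get_image(n);np.save(n+"1.npy",d);W=cloud(n,d);print(n,proj(n,s["position"]),proj(n,s["position"]-[0,0,.014]))
    q=(d>0)&(W[...,2]>.14)&(W[...,2]<.17)&(abs(W[...,1]+.139)<.1)&(abs(W[...,0]-.468)<.06)
    P=W[q]
    if len(P):
        for sg in(-1,1):
            Q=P[(P[:,1]+.139)*sg>0];print(len(Q),Q.min(0).round(3),Q.max(0).round(3))
    u,v=map(int,proj(n,s["position"]));u0,v0=max(u-60,0),max(v-70,0)
    cv2.imwrite(f"pics/{n}1.png",cv2.resize(im[v0:v0+150,u0:u0+160],None,fx=4,fy=4,interpolation=2))
E
python3 -c "
import cv2,numpy as np
a=cv2.imread('pics/scene1.png');b=cv2.imread('pics/top1.png')
cv2.imwrite('pics/both1.png',cv2.resize(np.hstack([a,b]),(800,375)))"
```

```text
2.6 [ 0.4646 -0.139   0.1525] [[0.999, 0.0445, -0.0072], [0.0445, -0.999, 0.0025], [-0.0071, -0.0028, -1.0]] [-0.88  0.74  0.17] 0.9982365101926953
tool mm [ 4.   0.4 88.5]
scene (np.float64(234.96560025530698), np.float64(161.04643618650445)) (np.float64(235.38442030898378), np.float64(167.2034881787821))
104 [ 0.458 -0.194  0.14 ] [ 0.481 -0.183  0.17 ]
78 [ 0.458 -0.096  0.141] [ 0.476 -0.086  0.17 ]
top (np.float64(328.2268564191944), np.float64(236.22589087784192)) (np.float64(327.3423558366247), np.float64(236.35410446441153))
```

View pics/both1.png

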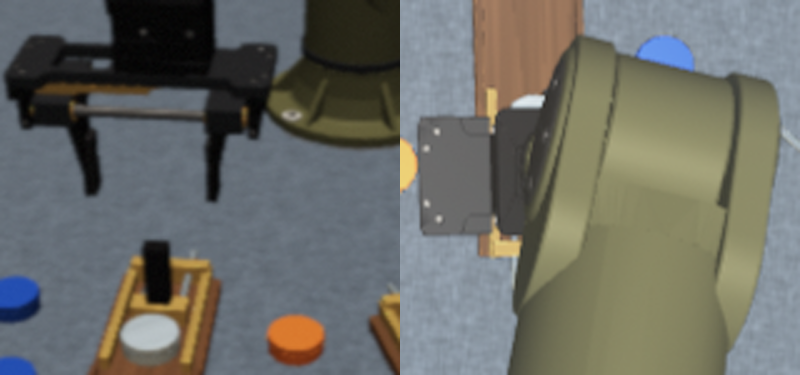

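>>> {"api": "arm_command", "payload": {
  "motion": [
    [[2,0,0],[0,0,0],0],
    [[1,0,25],[0,0,0],0],
    [[0,0,25],[0,0,0],0],
    [[0,0,20],[0,0,0],0],
    [[0,0,18],[0,0,0],0],
    [[0,0,0],[0,0,0],0],
    [[0,0,0],[0,0,0],0]
  ]
}}

```text
time: 3.28
position: [0.4713, -0.1402, 0.0695]
tool_rot: [3.141, 0.068, 0.001]
ft_force: [0.4, -0.1, 0.9]
grip_width: 1.0
```

```bash
python3 g.py .468 -.139 .064; python3 - <<'E'
from h import *
s=ctrl.get_state();n="scene"
im,d=optics.get_image(n);u,v=map(int,proj(n,s["position"]))
cv2.imwrite("pics/scene2.png",cv2.resize(im[v-70:v+80,u-80:u+80],None,fx=5,fy=4*5/4,interpolation=2)[:600])
E
```

```text
3.2833 [ 0.4713 -0.1402  0.0695] [[0.9991, 0.0434, 0.0008], [0.0434, -0.9991, -0.0002], [0.0008, 0.0002, -1.0]] [ 0.44 -0.1   0.88] 1.0002861771882425
tool mm [-3.2 -1.4  5.5]
```

View pics/scene2.png

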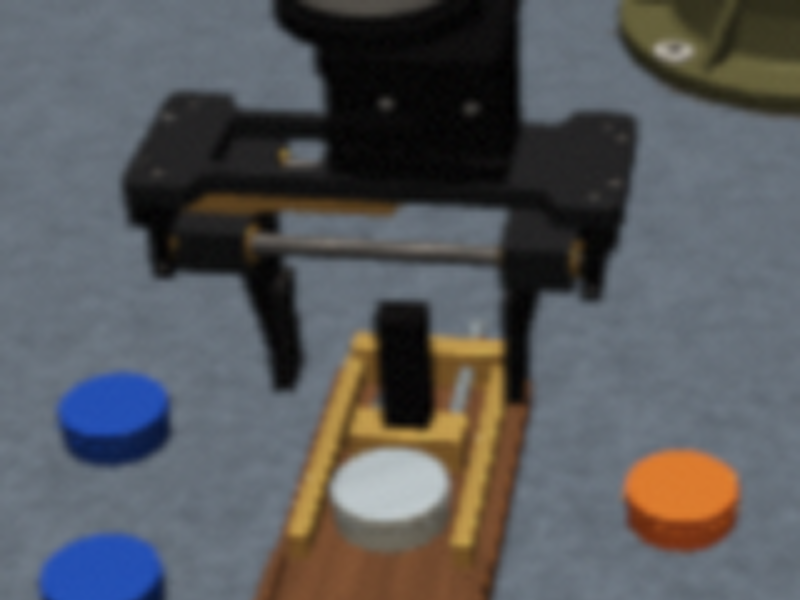

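The round tin (crop ~(390,490)) lies ahead of the post (405,365). The post stands between the jaws. I'll close on it.

>>> {"api": "arm_command", "payload": {
  "motion": [
    [[-3,-1,3],[0,0,0],0],
    [[0,0,0],[0,0,0],1],
    [[0,0,0],[0,0,0],1],
    [[0,0,0],[0,0,0],1],
    [[0,0,0],[0,0,0],1],
    [[0,0,0],[0,0,0],1],
    [[0,0,0],[0,0,0],1],
    [[0,0,0],[0,0,0],1]
  ],
  "force": 15
}}

```text
time: 4.0
position: [0.4675, -0.1391, 0.0656]
tool_rot: [3.141, 0.069, -0.0]
ft_force: [0.2, 0.4, 0.1]
grip_width: 0.552
```

>>> {"api": "arm_command", "payload": {
  "motion": [
    [[0,0,0],[0,0,0],1],
    [[0,0,0],[0,0,0],1],
    [[0,0,0],[0,0,0],1],
    [[0,0,0],[0,0,0],1],
    [[0,0,0],[0,0,0],1],
    [[0,0,0],[0,0,0],1],
    [[0,0,0],[0,0,0],1],
    [[0,0,0],[0,0,0],1]
  ]
}}

```text
time: 4.67
position: [0.4675, -0.1395, 0.0656]
tool_rot: [3.14, 0.068, 0.0]
ft_force: [0.6, -2.0, -1.4]
grip_width: 0.254
```

>>> {"api": "arm_command", "payload": {
  "motion": [
    [[2,0,0],[0,0,0],1],
    [[5,0,0],[0,0,0],1],
    [[5,0,0],[0,0,0],1],
    [[6,0,0],[0,0,0],1],
    [[6,0,0],[0,0,0],1],
    [[6,0,0],[0,0,0],1],
    [[6,0,0],[0,0,0],1],
    [[6,0,0],[0,0,0],1]
  ]
}}

```text
time: 5.33
position: [0.5096, -0.1375, 0.0655]
tool_rot: [3.141, 0.068, -0.002]
ft_force: [-5.0, -2.9, 4.7]
grip_width: 0.25
```

>>> {"api": "arm_command", "payload": {
  "motion": [
    [[4,0,0],[0,0,0],1],
    [[4,0,0],[0,0,0],1],
    [[4,0,0],[0,0,0],1],
    [[3,0,0],[0,0,0],1],
    [[2,0,0],[0,0,0],1],
    [[1,0,0],[0,0,0],1],
    [[1,0,0],[0,0,0],1],
    [[0,0,0],[0,0,0],1]
  ]
}}

```text
time: 6.0
position: [0.5277, -0.1368, 0.0655]
tool_rot: [3.141, 0.068, -0.005]
ft_force: [-7.6, -2.9, 7.0]
grip_width: 0.251
```

```bash
python3 g.py .468 -.139 .064; python3 - <<'E'
from h import *
n="scene"
im,d=optics.get_image(n);u,v=map(int,proj(n,[.53,-.137,.05]))
cv2.imwrite("pics/scene3.png",cv2.resize(im[v-60:v+60,u-80:u+80],None,fx=5,fy=5,interpolation=2)[:600])
W=cloud(n,d)
for r in models.search_frame(n,"tin"):print(round(r["conf"],2),toworld(n,r["location"]).round(3))
E
```

```text
6.0 [ 0.5277 -0.1368  0.0655] [[0.9991, 0.0433, -0.0032], [0.0433, -0.9991, -0.0003], [-0.0033, 0.0002, -1.0]] [-7.57 -2.95  6.95] 0.25143871259759526
tool mm [-59.7  -0.3   1.7]
0.92 [ 0.577 -0.134  0.033]
0.9 [ 0.462 -0.277  0.017]
0.63 [ 0.572 -0.243  0.018]
0.62 [ 0.481 -0.022  0.017]
```

View pics/scene3.png

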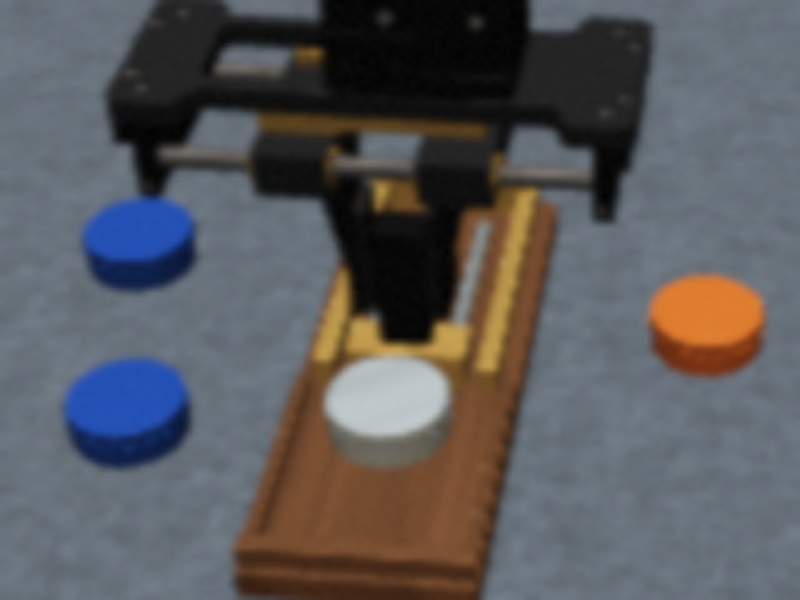

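>>> {"api": "arm_command", "payload": {
  "motion": [
    [[1,0,0],[0,0,0],1],
    [[1,0,0],[0,0,0],1],
    [[1,0,0],[0,0,0],1],
    [[1,0,0],[0,0,0],1],
    [[0,0,0],[0,0,0],1],
    [[0,0,0],[0,0,0],1]
  ]
}}

```text
time: 6.6
position: [0.5284, -0.1367, 0.0652]
tool_rot: [3.141, 0.067, -0.016]
ft_force: [-15.1, -1.2, 13.2]
grip_width: 0.254
```

>>> {"api": "arm_command", "payload": {
  "motion": [
    [[0,0,0],[0,0,0],0],
    [[0,0,0],[0,0,0],0],
    [[0,0,0],[0,0,0],0],
    [[0,0,0],[0,0,0],0],
    [[0,0,0],[0,0,0],0],
    [[0,0,0],[0,0,0],0],
    [[0,0,0],[0,0,0],0],
    [[0,0,0],[0,0,0],0]
  ]
}}

```text
time: 7.27
position: [0.5326, -0.1362, 0.0655]
tool_rot: [-3.141, -0.069, -0.0]
ft_force: [0.4, 0.1, -0.3]
grip_width: 0.771
```

>>> {"api": "arm_command", "payload": {
  "motion": [
    [[0,0,0],[0,0,0],0],
    [[0,0,0],[0,0,0],0],
    [[0,0,0],[0,0,0],0],
    [[0,0,0],[0,0,0],0],
    [[0,0,0],[0,0,0],0],
    [[0,0,-20],[0,0,0],0],
    [[0,0,-30],[0,0,0],0],
    [[0,0,-30],[0,0,0],0]
  ]
}}

```text
time: 7.93
position: [0.5315, -0.1359, 0.1456]
tool_rot: [-3.14, -0.069, 0.004]
ft_force: [-0.5, -0.2, 0.7]
grip_width: 0.999
```

>>> {"api": "arm_command", "payload": {
  "motion": [
    [[0,0,-30],[0,0,0],0],
    [[0,0,-20],[0,0,0],0],
    [[-14,26,0],[0,0,0],0],
    [[-14,26,0],[0,0,0],0],
    [[-14,26,0],[0,0,0],0],
    [[-14,26,0],[0,0,0],0],
    [[-14,26,0],[0,0,0],0],
    [[-14,26,0],[0,0,0],0]
  ]
}}

```text
time: 8.6
position: [0.4546, -0.2969, 0.1957]
tool_rot: [3.14, 0.069, 0.0]
ft_force: [0.3, 0.3, -0.3]
grip_width: 1.001
```

>>> {"api": "arm_command", "payload": {
  "motion": [
    [[-14,26,0],[0,0,0],0],
    [[-14,26,0],[0,0,0],0],
    [[-14,26,0],[0,0,0],0],
    [[-14,26,0],[0,0,0],0],
    [[0,0,0],[0,0,0],0],
    [[0,0,0],[0,0,0],0]
  ]
}}

```text
time: 9.1
position: [0.4024, -0.4039, 0.1953]
tool_rot: [-3.141, -0.062, 0.001]
ft_force: [0.3, 1.1, 0.2]
grip_width: 0.999
```

```bash
python3 - <<'E'
from h import *
out=[]
for n in("scene","top"):
    im,d=optics.get_image(n);u,v=map(int,proj(n,[.53,-.0,.05]));W=cloud(n,d)
    out.append(cv2.resize(im[130:300,150:420],(400,252*1)) if 0 else cv2.resize(im[130:310,150:410],None,fx=2.0,fy=2.0,interpolation=2)[:, :520])
    for t in("a_grip","tin","square_box"):
        for r in models.search_frame(n,t)[:4]:print(n,t,round(r["conf"],2),toworld(n,r["location"]).round(3))
    q=(d>0)&(W[...,2]>.085)&(W[...,2]<.1)&(abs(W[...,0]-.5)<.08)&(abs(W[...,1]+.137)<.04);print('post top',W[q].mean(0).round(4),q.sum())
    q=(d>0)&(W[...,2]>.027)&(W[...,2]<.045)&(abs(W[...,0]-.58)<.05)&(abs(W[...,1]+.137)<.028);print('tin top',np.median(W[q],0).round(4),W[q][:,2].std())
cv2.imwrite("pics/fin.png",cv2.resize(np.vstack(out),(433,600)))
print(ctrl.get_state()["time"],ctrl.get_state()["position"])
E
```

```text
scene a_grip 0.57 [ 0.474 -0.135  0.034]
scene tin 0.93 [ 0.575 -0.131  0.034]
scene tin 0.86 [ 0.465 -0.275  0.019]
scene tin 0.75 [ 0.481 -0.022  0.02 ]
scene tin 0.62 [ 0.569 -0.245  0.015]
scene square_box 0.97 [0.525 0.115 0.035]
post top [ 0.4714 -0.1397  0.0895] 66
tin top [ 0.5683 -0.1371  0.0328] 0.001621581212086111
top a_grip 0.6 [ 0.459 -0.132  0.034]
top tin 0.9 [ 0.564 -0.137  0.036]
top tin 0.88 [ 0.556 -0.241  0.016]
top tin 0.72 [ 0.475 -0.02   0.017]
top tin 0.72 [ 0.449 -0.274  0.018]
top square_box 0.84 [0.514 0.117 0.031]
top square_box 0.69 [ 0.456 -0.137  0.028]
post top [ 0.4651 -0.1392  0.0905] 94
tin top [ 0.5607 -0.1366  0.0328] 0.00197467943963557
9.5 [ 0.4045909  -0.40131473  0.19568009]
```

View pics/fin.png

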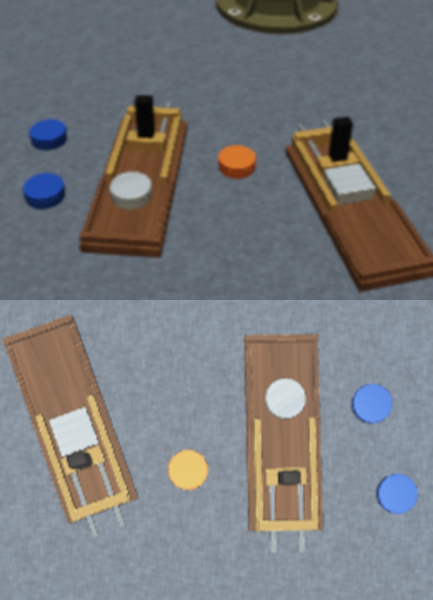

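The slide is back home: its post top reads the same as before the push. The tin lies flat on the landing 96 mm ahead of the post, and the square box hasn't moved. I'll hand it in.

```bash
python3 -c "
from bench import ctrl
print(ctrl.close_job())"
```

```text
the job is handed in; nothing more can be done
None
```

The round tin is out on the landing and the slide is back home. I handed the job in at about 9.5 s on the robot's clock. I gripped the round-tin dispenser's post and pushed it about 61 mm, until it stalled on the end stop (force rose to 15 N in x). I opened the jaws there, the slide snapped back, and I pulled the arm clear.

**Last checks:**
- **Slide:** the post top reads the same as before the push, to within 0.5 mm in both cameras.
- **Tin:** it lies flat with its top at 33 mm, about 96 mm ahead of the home post, as a full stroke should leave it.
- **Other things:** the square box and the blue and orange look-alikes read within about 5 mm of before, which is the networks' noise, and look unmoved in the final picture.

**Disagreement:** the two cameras differ by 6–8 mm in x on the post and tin. I aimed between them. The grasp and the 60 mm stroke don't depend on that difference.

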